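# Close the full bauble tub

## Robot

A 6-joint arm with a two-finger parallel gripper is mounted at the origin on the work surface. World frame = base frame: x ahead of the robot, y to its left, z up, the work surface at z = 0. Lengths are in m, angles in rad, forces in N, time in s.
With the tool pointing down it reaches from about 0.35 to 0.8 m from the base axis. Payload 7.3 kg.
Tool frame: the origin (TCP) lies at the centre of the arm's flange, where the gripper is bolted on; the fingertips stand tip_extent ahead of it and the grasp point (between the pads) lies 155 mm ahead of it (tip_extent is the distance from the TCP to the fingertips, in m); y points along the fingers, z is the direction in which the jaws open and shut, and the axes are right-handed (so a half turn about y gives the same grasp; the last joint's range is limited). The gripper opens to 85 mm and grips with 20 to 120 N. Pads are 22 mm wide; open, the fingers measure 114 mm over their backs; the gripper's body (76 mm by 85 mm) begins 54 mm behind the grasp point. The pads swing forward as they close: fully open they stand 13 mm farther back than shut.
Start: joints at [1.188, 0.342, 1.524, -0, 1.275, -0.146], TCP at [0.123, 0.51, 0.405] pointing down, gripper open.
Joint ranges: [-2.53, 2.53], [-0.77, 2.02], [0.04, 2.7], [-1, 4.14], [0.28, 2.66], [-3.11, 3.11]. Speed limits (rad/s): [2.57, 2.57, 3.14, 3.14, 3.14, 3.14].

## Interface

Orientations are given as a rotation vector (axis times angle).
In Python, from cell import sense, snapshot, finish_job, tip_extent gives the robot as it stands. The module is installed in compiled form; this text tells all that it offers.
- The arm moves only by the tool play_rows, never from a script. Its argument "rows" is a list of rows, each a list of 7 numbers: the shift along the tool's x, y, z in m, then the turn, a rotation vector about the tool's x, y, z in degrees, then the closure, from 0 (fully open) to 1 (shut). In form: [[x, y, z, ax, ay, az, hand], ...]. A call has 1 to 5 rows; each row shifts and turns the commanded pose from where the row before left it, along the tool's axes as they then stand; what a row does not reach is not made up. A row lasts 1/12 s, in which the tool goes at most 41.7 mm and 7.16 degrees, less where a joint would pass 70% of its speed; a pose out of reach is approached as far as the arm can. A call with a gripper value outside its range is refused whole. The fingers move at their own pace and stop on an object; "squeeze" is the grip in N (left out, the last holds). Time passes only in rows, so rows that do not move let the fingers close. It gives the time, the measured TCP pose, the force and the opening at its end, in the units of the state.
- sense(): the state, without advancing time (a new reading comes with each control period).
- snapshot(name): name is "scene" or "top" or "wrist"; returns a dict with "img" (420x560x3 uint8, blue, green, red), "z_map" (420x560 float32, m along the optical axis (not along the pixel's ray), 0 where there is no reading), "K" (3x3 intrinsics, pixels), "cam_to_world" (4x4, takes a point from camera to world coordinates). Camera axes: x right, y down, z forward; pixel columns grow to the right and rows downward; lengths in m; the calibration is good to about 2 mm. A picture is of the moment at which its call begins.
- finish_job(): hands the job in, once; it reports no verdict.
The state is a dict: "time": time; "joint_positions": joint angles; "qvel": joint speeds; "tau": joint torques, N m; "tcp_pos": TCP position; "orientation": TCP orientation; "contact_force": force on the tool from outside, world axes, zero at the start; "moment": the same for the moment, N m; "grip_width": opening from 0.0 (shut) to 1.0 (fully open).
Only numpy, scipy, OpenCV 4.12 (cv2) and the standard library are available. Lean on these libraries where they do the work, as an engineer would, in place of code of your own. Each camera call takes 0.05 s, during which the arm holds its last target.

## Task

Of the three white tubs only one is full of baubles: find it by feeling its weight, stand it in the pocket of the capping stand, then screw its lid clockwise until it is fully home, and let go. Leave the two empty tubs standing upright where they were with their lids still loose, tip no tub over, and leave the other things on the bench alone.

Things in the scene. Friction and masses are not known exactly. Their poses are not given: they have to be found in the camera images.
- tub_a_mid (a point): White opaque tub with square sides, 58 x 58 mm, 84 mm high to its flat shoulder; on it a round grey screw lid on the tub's axis, 46 mm across, 24 mm high. Point: middle of the square body, 42 mm above its underside; z up, x and y square to its sides. One of the three look-alikes is full (0.50 to 0.66 kg), the others empty (0.15 kg); which changes each time. Lift by the body or the lid.
- lid_a (a joint): Turn of tub_a's captive lid (it does not rise), rad: 0 = fully home on a hard stop; grows counter-clockwise seen from above, to a stop at 2.9. Starts loose, at 1.7 to 2.6; stays where left, drag about 0.1 N m. When home, the radial rib on the lid's top points to the small mark on the shoulder (tub's +x side).
- tub_b_mid (a point): White opaque tub with square sides, 58 x 58 mm, 84 mm high to its flat shoulder; on it a round grey screw lid on the tub's axis, 46 mm across, 24 mm high. Point: middle of the square body, 42 mm above its underside; z up, x and y square to its sides. One of the three look-alikes is full (0.50 to 0.66 kg), the others empty (0.15 kg); which changes each time. Lift by the body or the lid.
- lid_b (a joint): Turn of tub_b's captive lid (it does not rise), rad: 0 = fully home on a hard stop; grows counter-clockwise seen from above, to a stop at 2.9. Starts loose, at 1.7 to 2.6; stays where left, drag about 0.1 N m. When home, the radial rib on the lid's top points to the small mark on the shoulder (tub's +x side).
- tub_c_mid (a point): White opaque tub with square sides, 58 x 58 mm, 84 mm high to its flat shoulder; on it a round grey screw lid on the tub's axis, 46 mm across, 24 mm high. Point: middle of the square body, 42 mm above its underside; z up, x and y square to its sides. One of the three look-alikes is full (0.50 to 0.66 kg), the others empty (0.15 kg); which changes each time. Lift by the body or the lid.
- lid_c (a joint): Turn of tub_c's captive lid (it does not rise), rad: 0 = fully home on a hard stop; grows counter-clockwise seen from above, to a stop at 2.9. Starts loose, at 1.7 to 2.6; stays where left, drag about 0.1 N m. When home, the radial rib on the lid's top points to the small mark on the shoulder (tub's +x side).
- stand_mid (a point): Capping stand fixed to the table, a square pocket that keeps a tub from turning: 65 x 65 mm inside, aluminium walls 30 mm high with flared lips to 39 mm, base plate 130 x 130 mm. Point: middle of the pocket, on its unloaded spring platform (14 mm above the table); x and y square to its walls. A tub fits any of four ways round.
- platform (a joint): How far the pocket's spring platform has sunk, m: 0 unloaded or under an empty tub, 0.006 (on its stop) under a full tub standing free on it, whose underside is then 8 mm above the table.
- hook_pack: Flat cardboard packet 70 x 45 x 14 mm lying among the tubs; a bystander. Origin: centre of its underside.
- marker: Marker pen with squared sides, 122 x 16 x 16 mm, lying; a bystander. Origin: centre of its underside.
- tape_roll: Roll of brown tape lying flat, 96 mm across, 45 mm high; a bystander. Origin: centre of its underside.
- gift_box: Red box 70 x 70 x 40 mm; a bystander. Origin: centre of its underside.
- cap_bowl: White bowl 90 mm across, 40 mm high; a bystander. Origin: centre of its underside.
- bauble_tray: Cardboard tray with six copper baubles, 112 x 162 mm, 57 mm high; a bystander. Origin: centre of its underside.
- bauble_tube: Upright round see-through tube full of golden baubles, with a black top, 70 mm across, 166 mm high; a bystander. Origin: centre of its underside.
Things that resemble listed ones, but are neither listed nor needed, are in the scene too. What is shaped like the part that bears tub_b_mid but blue or pink is not meant.

How it is judged:
On the way, in this order (a step that is already met when the one before it is completed fails the run):
1. the full tub stands in the stand's pocket, its lid still loose (((horizontal distance between tub_a_mid and stand_mid below 0.008 m and height (world z) of tub_a_mid below 0.054 m and angle between tub_a_mid's own z axis and vertical below 0.08 rad and value of joint platform above 0.004 m and value of joint lid_a above 1 rad) or (horizontal distance between tub_b_mid and stand_mid below 0.008 m and height (world z) of tub_b_mid below 0.054 m and angle between tub_b_mid's own z axis and vertical below 0.08 rad and value of joint platform above 0.004 m and value of joint lid_b above 1 rad) or (horizontal distance between tub_c_mid and stand_mid below 0.008 m and height (world z) of tub_c_mid below 0.054 m and angle between tub_c_mid's own z axis and vertical below 0.08 rad and value of joint platform above 0.004 m and value of joint lid_c above 1 rad))), for 0.2 s.
2. its lid is screwed home (((horizontal distance between tub_a_mid and stand_mid below 0.008 m and height (world z) of tub_a_mid below 0.054 m and angle between tub_a_mid's own z axis and vertical below 0.08 rad and value of joint platform above 0.004 m and value of joint lid_a below 0.12 rad) or (horizontal distance between tub_b_mid and stand_mid below 0.008 m and height (world z) of tub_b_mid below 0.054 m and angle between tub_b_mid's own z axis and vertical below 0.08 rad and value of joint platform above 0.004 m and value of joint lid_b below 0.12 rad) or (horizontal distance between tub_c_mid and stand_mid below 0.008 m and height (world z) of tub_c_mid below 0.054 m and angle between tub_c_mid's own z axis and vertical below 0.08 rad and value of joint platform above 0.004 m and value of joint lid_c below 0.12 rad))), for 0.2 s.
At the end, for the whole second after the job is handed in: The full tub stands upright in the pocket of the stand (within 8 mm of its middle, on the platform, which is sunk more than 4 mm), with its lid within 0.12 rad of home; the two empty tubs stand upright within 50 mm of where they started, their lids still at least 1.2 rad from home (((horizontal distance between tub_a_mid and stand_mid below 0.008 m and height (world z) of tub_a_mid below 0.054 m and angle between tub_a_mid's own z axis and vertical below 0.08 rad and value of joint platform above 0.004 m and value of joint lid_a below 0.12 rad and distance of each of tub_b_mid, tub_c_mid from where it was at the start of the episode below 0.05 m and angle between each of tub_b_mid, tub_c_mid's own z axis and vertical below 0.1 rad and value of joint each of lid_b, lid_c above 1.2 rad) or (horizontal distance between tub_b_mid and stand_mid below 0.008 m and height (world z) of tub_b_mid below 0.054 m and angle between tub_b_mid's own z axis and vertical below 0.08 rad and value of joint platform above 0.004 m and value of joint lid_b below 0.12 rad and distance of each of tub_a_mid, tub_c_mid from where it was at the start of the episode below 0.05 m and angle between each of tub_a_mid, tub_c_mid's own z axis and vertical below 0.1 rad and value of joint each of lid_a, lid_c above 1.2 rad) or (horizontal distance between tub_c_mid and stand_mid below 0.008 m and height (world z) of tub_c_mid below 0.054 m and angle between tub_c_mid's own z axis and vertical below 0.08 rad and value of joint platform above 0.004 m and value of joint lid_c below 0.12 rad and distance of each of tub_a_mid, tub_b_mid from where it was at the start of the episode below 0.05 m and angle between each of tub_a_mid, tub_b_mid's own z axis and vertical below 0.1 rad and value of joint each of lid_a, lid_b above 1.2 rad))); the robot touches nothing.
It fails at once if a tub is tipped over (more than 0.6 rad) (angle between any of tub_a_mid, tub_b_mid, tub_c_mid's own z axis and vertical above 0.6 rad).
It fails at once if a bystander is moved more than 40 mm (distance of any of hook_pack, marker, tape_roll, gift_box, cap_bowl, bauble_tray, bauble_tube from where it was at the start of the episode above 0.04 m).
It also fails if it takes over 72 s, if anything falls off the work surface, if the arm or the gripper's body presses on something with over 40 N, if the wrist force passes 120 N, or if a joint passes its speed limit or range.

## Working session

There is one attempt and no reset: what is moved stays moved. The work goes in short steps, Python scripts to look and compute and a tool call to move; the robot and the scene stay as the last step left them, time stands still between calls to the robot, and variables do not carry over. Pictures are saved under pics/ and viewed, and the job is handed in when it is done.

Besides the shell and the picture viewer there is one more tool, called after "Call:" as name(argument=value, ...), one argument or row to a line, values as JSON. play_rows: Moves the arm, as the interface text tells. Its arguments: {"type":"object","properties":{"rows":{"type":"array","items":{"type":"array","items":{"type":"number"}}},"squeeze":{"type":"number"}},"required":["rows"]}

```bash
mkdir -p pics; python3 - <<'E'
from cell import *
import cv2,numpy as np
s=sense()
for k,v in s.items(): print(k,np.round(v,4))
print(tip_extent() if callable(tip_extent) else tip_extent)
for n in ["scene","top","wrist"]:
    d=snapshot(n); cv2.imwrite(f"pics/{n}0.png",d["img"]); np.savez(f"{n}0.npz",**d)
    print(n,np.round(d["K"],1).tolist(),np.round(d["cam_to_world"],3).tolist())
E
```

```text
time 0.0
joint_positions [ 1.188   0.3427  1.525   0.      1.2754 -0.146 ]
qvel [ 0.0004  0.0005 -0.0005 -0.0003  0.0014 -0.0005]
tau [-1.90000e-03 -4.33690e+01 -2.46002e+01 -3.00000e-04  7.90000e-03
 -0.00000e+00]
tcp_pos [0.1231 0.5102 0.404 ]
orientation [-1.5643  0.1863 -0.1856]
contact_force [ 0.2833  0.2457 -0.0488]
moment [0.0169 0.0219 0.0444]
grip_width 0.9979
0.1734
scene [[417.7, 0.0, 283.4], [0.0, 417.7, 209.5], [0.0, 0.0, 1.0]] [[-0.593, 0.644, -0.483, 1.036], [0.805, 0.483, -0.344, 0.241], [0.012, -0.593, -0.805, 0.878], [0.0, 0.0, 0.0, 1.0]]
top [[471.1, 0.0, 276.8], [0.0, 471.1, 210.9], [0.0, 0.0, 1.0]] [[0.007, -0.998, 0.067, 0.455], [-1.0, -0.006, 0.004, -0.079], [-0.004, -0.067, -0.998, 1.526], [0.0, 0.0, 0.0, 1.0]]
wrist [[297.3, 0.0, 278.5], [0.0, 297.3, 208.6], [0.0, 0.0, 1.0]] [[0.235, 0.929, 0.287, 0.05], [0.972, -0.224, -0.071, 0.529], [-0.001, 0.295, -0.955, 0.373], [0.0, 0.0, 0.0, 1.0]]
```

View pics/scene0.png

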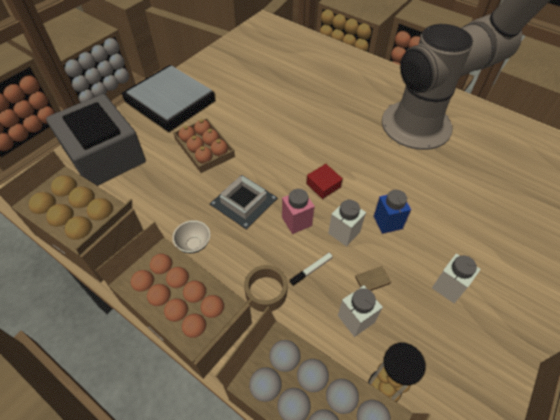

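View pics/top0.png

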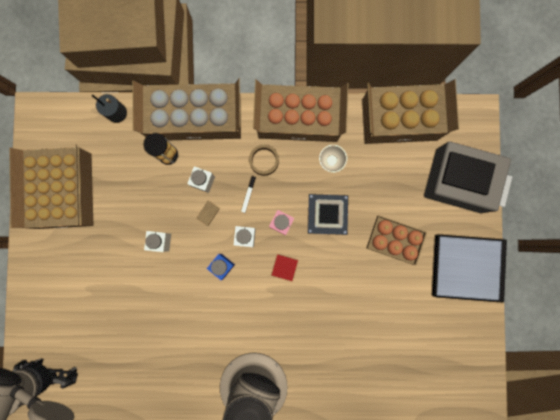

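View pics/wrist0.png

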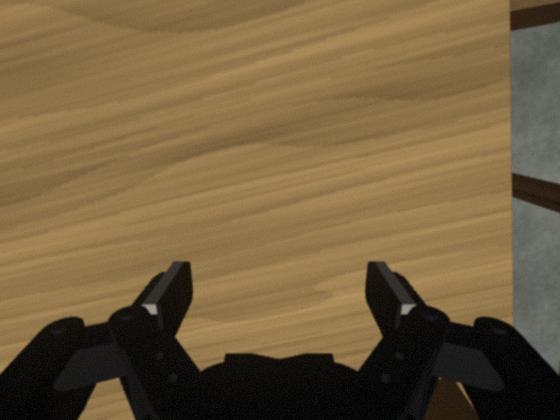

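The top view shows the white tubs at px (200,179), (155,241) and (244,237), and the stand at (328,213). The pink one at (282,222) and the blue one at (220,267) are decoys. Next I measure.

```bash
cat > h.py <<'E'
import numpy as np,cv2
def cloud(d):
    z=d["z_map"];h,w=z.shape;v,u=np.mgrid[:h,:w];K=d["K"]
    P=np.stack([(u-K[0,2])/K[0,0]*z,(v-K[1,2])/K[1,1]*z,z],-1)
    T=d["cam_to_world"];P=P@T[:3,:3].T+T[:3,3];P[z==0]=np.nan;return P
def ray(d,u,v,z):
    T=d["cam_to_world"];r=T[:3,:3]@np.linalg.inv(d["K"])@[u,v,1.];o=T[:3,3]
    return o+r*(z-o[2])/r[2]
E
python3 - <<'E'
from h import *
for n,seeds in [("top",[(200,179),(155,241),(244,237),(328,213)]),("scene",[(349,215),(362,305),(461,275),(242,197)])]:
    d=dict(np.load(n+"0.npz"));P=cloud(d);img=d["img"].astype(int)
    hsv=cv2.cvtColor(d["img"],cv2.COLOR_BGR2HSV)
    for (u,v) in seeds:
        sl=(slice(v-45,v+45),slice(u-45,u+45));p=P[sl].reshape(-1,3);hs=hsv[sl].reshape(-1,3)
        c=P[v,u]
        near=np.linalg.norm(p[:,:2]-c[:2],axis=1)<.06
        print(n,u,v,"pt",np.round(c,3))
        for lo,hi,nm in [(.097,.12,"lid"),(.076,.092,"shoulder"),(.03,.046,"wall")]:
            m=near&(p[:,2]>lo)&(p[:,2]<hi)&(hs[:,1]<70)
            if m.sum()>8:
                q=p[m][:,:2].astype(np.float32);r=cv2.minAreaRect(q*1000)
                print("  ",nm,m.sum(),"mean z %.4f"%p[m][:,2].mean(),np.round(q.mean(0),4),"rect",np.round(r[0],1),np.round(r[1],1),round(r[2],1))
    t=d["img"]
    for i,(u,v) in enumerate(seeds):
        pass
    cv2.imwrite(f"pics/{n}_z.png",np.hstack([cv2.resize(t[v-24:v+24,u-24:u+24],(200,200),interpolation=cv2.INTER_CUBIC) for u,v in seeds]))
E
```

```text
top 200 179 pt [0.646 0.161 0.107]
   lid 191 mean z 0.1079 [0.6523 0.1681] rect [653.2 168.2] [45.7 44.5] 23.1
   shoulder 166 mean z 0.0839 [0.6498 0.1641] rect [652.7 168.9] [58.7 58.3] 69.6
   wall 23 mean z 0.0392 [0.6375 0.1492] rect [632.9 158.7] [35.5 71.3] 26.6
top 155 241 pt [0.457 0.294 0.107]
   lid 197 mean z 0.1079 [0.4577 0.3003] rect [458.7 301.3] [45.3 45.6] 0.3
   shoulder 166 mean z 0.0842 [0.4573 0.2949] rect [458.  301.7] [59.7 57.9] 84.5
   wall 21 mean z 0.0383 [0.4548 0.2738] rect [454.4 274. ] [ 3.5 50.8] 84.0
top 244 237 pt [0.471 0.026 0.105]
   lid 189 mean z 0.1083 [0.4746 0.0291] rect [475.4  29. ] [44.9 44.8] 44.4
   shoulder 169 mean z 0.0843 [0.4745 0.0277] rect [474.7  29.4] [57.9 58. ] 85.1
top 328 213 pt [ 0.551 -0.236  0.016]
   wall 287 mean z 0.0366 [ 0.5502 -0.236 ] rect [ 549.7 -235. ] [87.5 86.6] 87.9
scene 349 215 pt [0.495 0.04  0.106]
   lid 292 mean z 0.1068 [0.4788 0.0313] rect [476.5  30.1] [46.5 44.7] 66.4
   shoulder 270 mean z 0.0835 [0.489  0.0354] rect [476.5  29.6] [59.1 60.1] 85.0
   wall 113 mean z 0.0381 [0.4958 0.0365] rect [492.1  42.3] [40.1 78. ] 38.7
scene 362 305 pt [0.669 0.174 0.109]
   lid 439 mean z 0.1067 [0.6563 0.1698] rect [654.7 169.5] [46.7 45. ] 77.9
   shoulder 368 mean z 0.0836 [0.6659 0.1721] rect [653.4 169.3] [58.6 60.4] 70.2
   wall 106 mean z 0.0383 [0.6747 0.173 ] rect [673.5 177.3] [40.1 79.5] 24.4
scene 461 275 pt [0.482 0.306 0.098]
   lid 391 mean z 0.1066 [0.4627 0.3024] rect [460.5 302.3] [44.5 44.9] 34.0
   shoulder 331 mean z 0.0834 [0.4731 0.3016] rect [458.9 302.3] [58.4 60.8] 85.3
   wall 113 mean z 0.0378 [0.4869 0.2996] rect [486.4 299.5] [56.1  5.5] 84.8
scene 242 197 pt [ 0.55  -0.239  0.015]
   wall 397 mean z 0.0350 [ 0.5481 -0.2376] rect [ 549.7 -234.7] [90.2 88.2] 88.6
```

View pics/top_z.png

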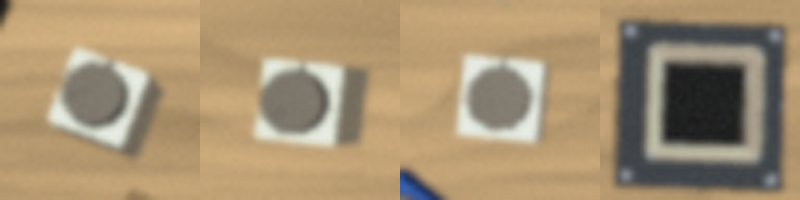

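View pics/scene_z.png

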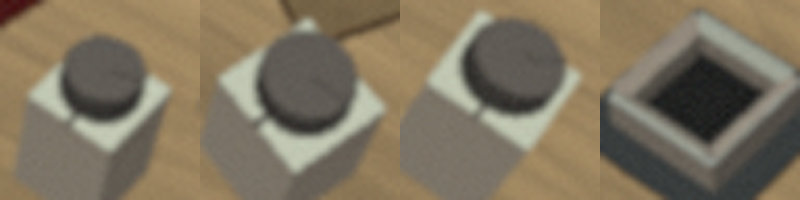

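```bash
cat >> h.py <<'E'
from scipy.spatial.transform import Rotation as Ro
def state():
    from cell import sense
    s=sense();R=Ro.from_rotvec(s["orientation"]).as_matrix();j=R[:,2]
    return s,R,np.degrees(np.arctan2(j[1],j[0]))
def show():
    s,R,p=state();print("t %.2f"%s["time"],"tcp",np.round(s["tcp_pos"],4),"psi %.2f"%p,"down",np.round(R[:,1],3),"F",np.round(s["contact_force"],2),"M",np.round(s["moment"],2),"w %.3f"%s["grip_width"],"q",np.round(np.degrees(s["joint_positions"]),0))
def plan(wps,hand,step=.040,ang=7.0,pos=None,psi=None):
    # wps: list of (x,y,z,psi); also levels the tool
    s,R,p=state()
    pos=np.array(s["tcp_pos"]);print("rows:")
    for w in wps:
        c,sn=np.cos(np.radians(w[3])),np.sin(np.radians(w[3]))
        z=np.array([c,sn,0]);y=np.array([0,0,-1.]);T=np.stack([np.cross(y,z),y,z],1)
        rv=Ro.from_matrix(R.T@T).as_rotvec(degrees=True);d=np.array(w[:3])-pos
        n=int(np.ceil(max(np.linalg.norm(d)/step,np.linalg.norm(rv)/ang,1)))
        for i in range(n):
            t=R.T@d/n;r=rv/n
            print([*map(float,np.round(t,4)),*map(float,np.round(r,1)),hand]);R=R@Ro.from_rotvec(rv/n,degrees=True).as_matrix()
        pos=np.array(w[:3]);print("--")
E
python3 - <<'E'
from h import *
show()
plan([(.4587,.302,.345,85),(.4587,.302,.217,85)],0)
E
```

```text
t 0.15 tcp [0.1231 0.5103 0.4042] psi 76.43 down [-0.    -0.001 -1.   ] F [ 0.4  -0.24 -0.04] M [-0.03  0.01  0.04] w 1.002 q [68. 20. 87.  0. 73. -8.]
rows:
[0.0375, 0.0059, -0.0124, 0.0, -0.9, -0.0, 0]
[0.0373, 0.0059, -0.0129, 0.0, -0.9, -0.0, 0]
[0.0371, 0.0059, -0.0135, 0.0, -0.9, -0.0, 0]
[0.0369, 0.0059, -0.014, 0.0, -0.9, -0.0, 0]
[0.0367, 0.0059, -0.0146, 0.0, -0.9, -0.0, 0]
[0.0365, 0.0059, -0.0151, 0.0, -0.9, -0.0, 0]
[0.0363, 0.0059, -0.0157, 0.0, -0.9, -0.0, 0]
[0.036, 0.0059, -0.0162, 0.0, -0.9, -0.0, 0]
[0.0358, 0.0059, -0.0168, 0.0, -0.9, -0.0, 0]
[0.0355, 0.0059, -0.0173, 0.0, -0.9, -0.0, 0]
--
[0.0, 0.032, 0.0, -0.0, 0.0, -0.0, 0]
[0.0, 0.032, 0.0, -0.0, 0.0, -0.0, 0]
[0.0, 0.032, 0.0, -0.0, 0.0, -0.0, 0]
[0.0, 0.032, 0.0, -0.0, 0.0, -0.0, 0]
--
```

Call:
play_rows(
  rows=[
    [0.0375,0.006,-0.0125,0,-0.9,0,0],
    [0.0375,0.006,-0.013,0,-0.9,0,0],
    [0.037,0.006,-0.0135,0,-0.9,0,0],
    [0.037,0.006,-0.014,0,-0.9,0,0],
    [0.0365,0.006,-0.0145,0,-0.9,0,0],
  ],
)

```text
time: 0.57
tcp_pos: [0.2921, 0.4052, 0.3743]
orientation: [-1.567, 0.123, -0.123]
contact_force: [0.0, 0.6, 0.9]
grip_width: 1.002
```

Call:
play_rows(
  rows=[
    [0.0365,0.006,-0.015,0,-0.9,0,0],
    [0.036,0.006,-0.0155,0,-0.9,0,0],
    [0.036,0.006,-0.016,0,-0.9,0,0],
    [0.036,0.006,-0.017,0,-0.9,0,0],
    [0.0355,0.006,-0.017,0,-0.9,0,0],
  ],
)

```text
time: 0.98
tcp_pos: [0.4608, 0.3023, 0.3442]
orientation: [-1.57, 0.062, -0.062]
contact_force: [1.4, 1.0, 0.7]
grip_width: 1.003
```

```bash
python3 - <<'E'
from h import *
from cell import *
show()
d=snapshot("wrist");cv2.imwrite("pics/w1.png",d["img"])
plan([(.4587,.302,.217,85)],0)
E
```

```text
t 0.98 tcp [0.4608 0.3023 0.3442] psi 85.47 down [-0. -0. -1.] F [1.42 0.97 0.67] M [-0.05 -0.03 -0.05] w 1.003 q [ 25.  25.  88.   0.  66. -60.]
rows:
[-0.002, 0.0315, 0.0007, 0.0, 0.1, 0.0, 0]
[-0.0019, 0.0315, 0.0007, 0.0, 0.1, 0.0, 0]
[-0.0019, 0.0315, 0.0006, 0.0, 0.1, 0.0, 0]
[-0.0019, 0.0315, 0.0006, 0.0, 0.1, 0.0, 0]
--
```

View pics/w1.png

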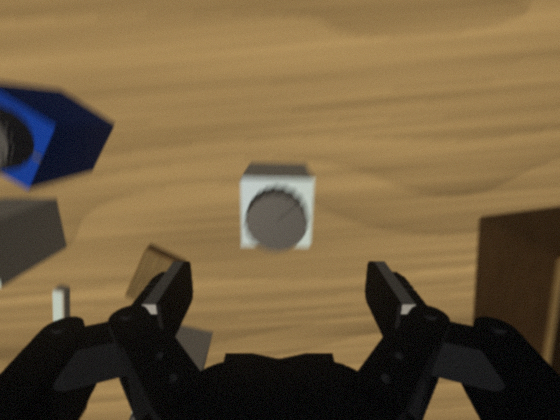

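The tub lies centred between the fingers (lid at px 276,220), so I go down.

Call:
play_rows(
  rows=[
    [-0.002,0.032,0.0005,0,0,0,0],
    [0,0.032,0,0,0,0,0],
    [0,0.032,0,0,0,0,0],
    [0,0.031,0,0,0,0,0],
    [0,0,0,0,0,0,0],
  ],
)

```text
time: 1.45
tcp_pos: [0.4554, 0.3035, 0.2121]
orientation: [-1.575, 0.071, -0.055]
contact_force: [-0.3, -0.4, -0.5]
grip_width: 0.997
```

Call:
play_rows(
  rows=[
    [0,0,0,0,0,0,1],
    [0,0,0,0,0,0,1],
    [0,0,0,0,0,0,1],
    [0,0,0,0,0,0,1],
    [0,0,0,0,0,0,1],
  ],
  squeeze=40,
)

```text
time: 1.87
tcp_pos: [0.4581, 0.3049, 0.2199]
orientation: [-1.568, 0.06, -0.065]
contact_force: [-0.7, 0.6, 7.4]
grip_width: 0.67
```

```bash
python3 - <<'E'
from h import *
show()
E
```

```text
t 1.87 tcp [0.4581 0.3049 0.2199] psi 85.44 down [ 0.004  0.002 -1.   ] F [-0.74  0.58  7.42] M [-0.15  0.12  0.02] w 0.670 q [ 26.  34.  96.   0.  49. -60.]
```

Call:
play_rows(
  rows=[
    [0,-0.01,0,0,0,0,1],
    [0,-0.012,0,0,0,0,1],
    [0,-0.01,0,0,0,0,1],
    [0,0,0,0,0,0,1],
    [0,0,0,0,0,0,1],
  ],
)

```text
time: 2.28
tcp_pos: [0.4575, 0.3045, 0.2506]
orientation: [-1.569, 0.061, -0.064]
contact_force: [-0.2, 0.2, -1.1]
grip_width: 0.676
```

Call:
play_rows(
  rows=[
    [0,0,0,0,0,0,1],
    [0,0,0,0,0,0,1],
    [0,0,0,0,0,0,1],
    [0,0,0,0,0,0,1],
  ],
)

```text
time: 2.62
tcp_pos: [0.4574, 0.3044, 0.2492]
orientation: [-1.57, 0.063, -0.062]
contact_force: [0.2, -0.3, -1.2]
grip_width: 0.672
```

```bash
python3 - <<'E'
from h import *
from cell import *
show()
d=snapshot("scene");cv2.imwrite("pics/s2.png",d["img"])
show()
E
```

```text
t 2.62 tcp [0.4574 0.3044 0.2492] psi 85.43 down [-0.001 -0.    -1.   ] F [ 0.17 -0.27 -1.23] M [0.05 0.03 0.03] w 0.672 q [ 26.  32.  95.   0.  53. -60.]
t 2.67 tcp [0.4574 0.3044 0.2493] psi 85.43 down [-0.001 -0.    -1.   ] F [-0.84 -0.43 -2.33] M [0.   0.01 0.05] w 0.675 q [ 26.  32.  95.   0.  53. -60.]
```

View pics/s2.png

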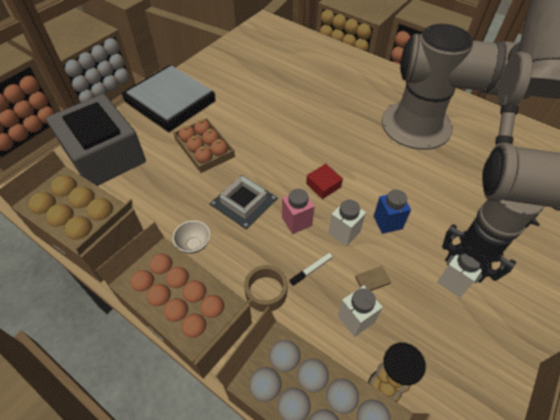

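The tub is in the gripper, raised (px 460,272), and weighs 1.2–2.3 N, so it is empty. I set it back.

Call:
play_rows(
  rows=[
    [0,0.01,0,0,0,0,1],
    [0,0.01,0,0,0,0,1],
    [0,0.006,0,0,0,0,1],
    [0,0.003,0,0,0,0,1],
    [0,0.001,0,0,0,0,1],
  ],
)

```text
time: 3.08
tcp_pos: [0.4569, 0.3042, 0.22]
orientation: [-1.571, 0.064, -0.061]
contact_force: [-8.0, -4.4, 20.0]
grip_width: 0.673
```

Call:
play_rows(
  rows=[
    [0,0,0,0,0,0,1],
    [0,0,0,0,0,0,1],
  ],
)

```text
time: 3.25
tcp_pos: [0.4568, 0.3041, 0.22]
orientation: [-1.571, 0.064, -0.061]
contact_force: [-5.4, -3.7, 9.6]
grip_width: 0.674
```

Call:
play_rows(
  rows=[
    [0,-0.001,0,0,0,0,0.6],
    [0,0,0,0,0,0,0],
    [0,0,0,0,0,0,0],
    [0,0,0,0,0,0,0],
    [0,0,0,0,0,0,0],
  ],
)

```text
time: 3.67
tcp_pos: [0.4576, 0.3045, 0.2205]
orientation: [-1.57, 0.063, -0.063]
contact_force: [-0.4, 0.2, 0.1]
grip_width: 1.0
```

```bash
python3 - <<'E'
from h import *
show()
s,_,p=state();x,y,_=s["tcp_pos"]
plan([(x,y,.345,p),(.653,.169,.345,70),(.653,.169,.219,70)],0)
E
```

```text
t 3.67 tcp [0.4576 0.3045 0.2205] psi 85.43 down [ 0.  0. -1.] F [-0.42  0.16  0.1 ] M [ 0.01 -0.   -0.01] w 1.000 q [ 26.  34.  96.   0.  50. -60.]
rows:
[-0.0, -0.0311, 0.0, -0.0, 0.0, -0.0, 0]
[-0.0, -0.0311, 0.0, -0.0, 0.0, -0.0, 0]
[-0.0, -0.0311, 0.0, -0.0, 0.0, -0.0, 0]
[-0.0, -0.0311, 0.0, -0.0, 0.0, -0.0, 0]
--
[0.0343, 0.0, -0.0199, -0.0, 2.6, 0.0, 0]
[0.0351, 0.0, -0.0184, -0.0, 2.6, 0.0, 0]
[0.0359, 0.0, -0.0168, -0.0, 2.6, 0.0, 0]
[0.0366, 0.0, -0.0151, -0.0, 2.6, 0.0, 0]
[0.0373, 0.0, -0.0135, -0.0, 2.6, 0.0, 0]
[0.0378, 0.0, -0.0118, -0.0, 2.6, 0.0, 0]
--
[0.0, 0.0315, -0.0, 0.0, 0.0, -0.0, 0]
[0.0, 0.0315, -0.0, 0.0, 0.0, -0.0, 0]
[0.0, 0.0315, -0.0, 0.0, 0.0, -0.0, 0]
[0.0, 0.0315, -0.0, 0.0, 0.0, -0.0, 0]
--
```

Call:
play_rows(
  rows=[
    [0,-0.031,0,0,0,0,0],
    [0,-0.031,0,0,0,0,0],
    [0,-0.031,0,0,0,0,0],
    [0,-0.031,0,0,0,0,0],
    [0.0345,0,-0.02,0,2.6,0,0],
  ],
)

```text
time: 4.08
tcp_pos: [0.488, 0.2852, 0.3514]
orientation: [-1.563, 0.088, -0.099]
contact_force: [2.2, 2.5, 0.1]
grip_width: 0.997
```

Call:
play_rows(
  rows=[
    [0.035,0,-0.0185,0,2.6,0,0],
    [0.036,0,-0.017,0,2.6,0,0],
    [0.0365,0,-0.015,0,2.6,0,0],
    [0.0375,0,-0.0135,0,2.6,0,0],
    [0.038,0,-0.012,0,2.6,0,0],
  ],
)

```text
time: 4.5
tcp_pos: [0.6544, 0.1667, 0.3446]
orientation: [-1.553, 0.278, -0.278]
contact_force: [0.9, 1.0, 0.4]
grip_width: 0.997
```

```bash
python3 - <<'E'
from h import *
from cell import *
d=snapshot("wrist");cv2.imwrite("pics/w3.png",d["img"])
show()
plan([(.653,.169,.219,70)],0)
E
```

```text
t 4.55 tcp [0.6591 0.1615 0.3437] psi 69.27 down [ 0.004 -0.002 -1.   ] F [-2.59 -4.05 -0.33] M [-0.15  0.04  0.03] w 0.999 q [  7.  39.  65.  -0.  76. -62.]
rows:
[-0.0022, 0.0312, 0.0012, 0.0, -0.2, 0.1, 0]
[-0.0022, 0.0312, 0.0012, 0.0, -0.2, 0.1, 0]
[-0.0021, 0.0312, 0.0012, 0.0, -0.2, 0.1, 0]
[-0.0021, 0.0312, 0.0012, 0.0, -0.2, 0.1, 0]
--
```

View pics/w3.png

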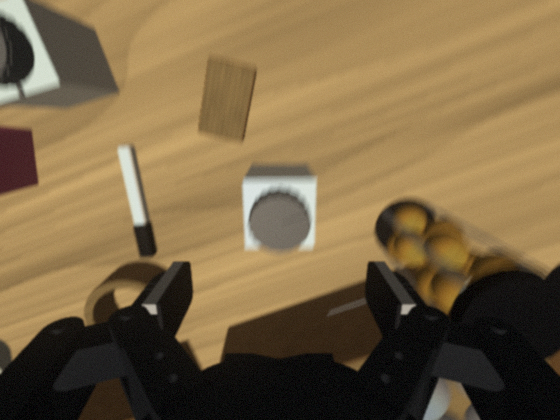

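Call:
play_rows(
  rows=[
    [0,0.03,0,0,0,0,0],
    [0,0.032,0,0,0,0,0],
    [0,0.032,0,0,0,0,0],
    [0,0.031,0,0,0,0,0],
    [0,0,0,0,0,0,0],
  ],
)

```text
time: 4.97
tcp_pos: [0.6508, 0.1676, 0.2123]
orientation: [-1.557, 0.286, -0.267]
contact_force: [-1.2, 0.4, -1.1]
grip_width: 1.002
```

Call:
play_rows(
  rows=[
    [0,0,0,0,0,0,1],
    [0,0,0,0,0,0,1],
    [0,0,0,0,0,0,1],
    [0,0,0,0,0,0,1],
    [0,0,0,0,0,0,1],
  ],
)

```text
time: 5.38
tcp_pos: [0.6538, 0.1682, 0.2224]
orientation: [-1.552, 0.273, -0.28]
contact_force: [-0.5, 1.2, 6.7]
grip_width: 0.674
```

```bash
python3 - <<'E'
from h import *
show()
E
```

```text
t 5.38 tcp [0.6538 0.1682 0.2224] psi 69.84 down [ 0.005  0.001 -1.   ] F [-0.54  1.22  6.66] M [-0.05  0.06  0.  ] w 0.674 q [  8.  45.  73.   0.  62. -62.]
```

Call:
play_rows(
  rows=[
    [0,-0.01,0,0,0,0,1],
    [0,-0.012,0,0,0,0,1],
    [0,-0.01,0,0,0,0,1],
    [0,0,0,0,0,0,1],
    [0,0,0,0,0,0,1],
  ],
)

```text
time: 5.8
tcp_pos: [0.6533, 0.1681, 0.253]
orientation: [-1.552, 0.274, -0.278]
contact_force: [0.2, 0.4, -2.3]
grip_width: 0.676
```

Call:
play_rows(
  rows=[
    [0,0,0,0,0,0,1],
    [0,0,0,0,0,0,1],
    [0,0,0,0,0,0,1],
    [0,0,0,0,0,0,1],
  ],
)

```text
time: 6.13
tcp_pos: [0.6529, 0.1681, 0.2511]
orientation: [-1.553, 0.277, -0.275]
contact_force: [-0.5, 0.2, -1.0]
grip_width: 0.674
```

```bash
python3 - <<'E'
from h import *
show()
E
```

```text
t 6.13 tcp [0.6529 0.1681 0.2511] psi 69.83 down [-0.001 -0.    -1.   ] F [-0.49  0.23 -1.02] M [ 0.01  0.01 -0.01] w 0.674 q [  8.  43.  72.   0.  65. -62.]
```

This one weighs only about 1–2 N, so it is empty too. I set it back; the third must be the full one.

Call:
play_rows(
  rows=[
    [0,0.01,0,0,0,0,1],
    [0,0.01,0,0,0,0,1],
    [0,0.005,0,0,0,0,1],
    [0,0.003,0,0,0,0,1],
    [0,0,0,0,0,0,1],
  ],
)

```text
time: 6.55
tcp_pos: [0.6528, 0.168, 0.2229]
orientation: [-1.554, 0.277, -0.275]
contact_force: [-0.5, 0.8, -1.6]
grip_width: 0.669
```

Call:
play_rows(
  rows=[
    [0,0.0005,0,0,0,0,1],
    [0,0,0,0,0,0,1],
  ],
)

```text
time: 6.72
tcp_pos: [0.653, 0.1681, 0.2227]
orientation: [-1.553, 0.277, -0.276]
contact_force: [-0.4, 0.6, -2.0]
grip_width: 0.672
```

Call:
play_rows(
  rows=[
    [0,0,0,0,0,0,0.6],
    [0,0,0,0,0,0,0],
    [0,0,0,0,0,0,0],
    [0,0,0,0,0,0,0],
    [0,0,0,0,0,0,0],
  ],
)

```text
time: 7.13
tcp_pos: [0.6531, 0.1681, 0.2235]
orientation: [-1.553, 0.276, -0.277]
contact_force: [0.3, -0.1, -1.0]
grip_width: 1.0
```

```bash
python3 - <<'E'
from h import *
show()
s,_,p=state();x,y,_=s["tcp_pos"]
plan([(x,y,.345,p),(.476,.0295,.345,85)],0)
E
```

```text
t 7.13 tcp [0.6531 0.1681 0.2235] psi 69.83 down [ 0.001  0.    -1.   ] F [ 0.25 -0.11 -1.03] M [-0.03  0.02 -0.01] w 1.000 q [  8.  45.  73.   0.  62. -62.]
rows:
[0.0, -0.0304, 0.0, -0.0, -0.0, 0.0, 0]
[0.0, -0.0304, 0.0, -0.0, -0.0, 0.0, 0]
[0.0, -0.0304, 0.0, -0.0, -0.0, 0.0, 0]
[0.0, -0.0304, 0.0, -0.0, -0.0, 0.0, 0]
--
[-0.0197, 0.0, -0.0319, 0.0, -2.5, -0.0, 0]
[-0.0211, 0.0, -0.031, 0.0, -2.5, -0.0, 0]
[-0.0225, 0.0, -0.03, 0.0, -2.5, -0.0, 0]
[-0.0238, 0.0, -0.029, 0.0, -2.5, -0.0, 0]
[-0.025, 0.0, -0.0279, 0.0, -2.5, -0.0, 0]
[-0.0262, 0.0, -0.0268, 0.0, -2.5, -0.0, 0]
--
```

Call:
play_rows(
  rows=[
    [0,-0.03,0,0,0,0,0],
    [0,-0.031,0,0,0,0,0],
    [0,-0.031,0,0,0,0,0],
    [0,-0.03,0,0,0,0,0],
    [-0.0195,0,-0.032,0,-2.5,0,0],
  ],
)

```text
time: 7.55
tcp_pos: [0.6282, 0.1472, 0.3537]
orientation: [-1.551, 0.225, -0.255]
contact_force: [1.3, -1.7, 1.9]
grip_width: 1.001
```

Call:
play_rows(
  rows=[
    [-0.021,0,-0.031,0,-2.5,0,0],
    [-0.0225,0,-0.03,0,-2.5,0,0],
    [-0.024,0,-0.029,0,-2.5,0,0],
    [-0.025,0,-0.028,0,-2.5,0,0],
    [-0.026,0,-0.027,0,-2.5,0,0],
  ],
)

```text
time: 7.97
tcp_pos: [0.4743, 0.0283, 0.3454]
orientation: [-1.57, 0.068, -0.069]
contact_force: [1.2, -0.2, 1.1]
grip_width: 0.997
```

Call:
play_rows(
  rows=[
    [0,0,0,0,0,0,0],
    [0,0,0,0,0,0,0],
    [0,0,0,0,0,0,0],
  ],
)

```text
time: 8.22
tcp_pos: [0.4766, 0.029, 0.3459]
orientation: [-1.569, 0.07, -0.073]
contact_force: [1.5, -0.5, -0.4]
grip_width: 1.0
```

```bash
python3 - <<'E'
from h import *
from cell import *
d=snapshot("wrist");cv2.imwrite("pics/w4.png",d["img"])
show()
plan([(.4757,.0295,.217,85)],0)
E
```

```text
t 8.27 tcp [0.4769 0.0293 0.3457] psi 84.82 down [ 0.002  0.    -1.   ] F [ 0.59  0.04 -0.41] M [0.03 0.01 0.03] w 1.000 q [ -6.  18. 100.   0.  62. -91.]
rows:
[-0.0004, 0.0322, 0.0, -0.0, -0.0, 0.0, 0]
[-0.0003, 0.0322, 0.0, -0.0, -0.0, 0.0, 0]
[-0.0003, 0.0322, 0.0, -0.0, -0.0, 0.0, 0]
[-0.0003, 0.0322, 0.0, -0.0, -0.0, 0.0, 0]
--
```

View pics/w4.png

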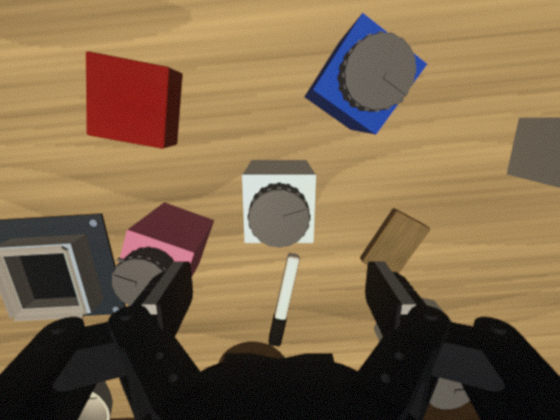

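Tub centred (lid px 279,217); its rib points right, so the lid is about 1.85 rad open. I descend and grip.

Call:
play_rows(
  rows=[
    [-0.001,0.032,0,0,0,0,0],
    [0,0.032,0,0,0,0,0],
    [0,0.032,0,0,0,0,0],
    [0,0.03,0,0,0,0,0],
    [0,0,0,0,0,0,0],
  ],
)

```text
time: 8.68
tcp_pos: [0.4741, 0.0299, 0.2143]
orientation: [-1.569, 0.077, -0.063]
contact_force: [-1.6, 0.2, 0.2]
grip_width: 1.001
```

Call:
play_rows(
  rows=[
    [0,0,0,0,0,0,1],
    [0,0,0,0,0,0,1],
    [0,0,0,0,0,0,1],
    [0,0,0,0,0,0,1],
    [0,0,0,0,0,0,1],
  ],
  squeeze=60,
)

```text
time: 9.1
tcp_pos: [0.476, 0.0291, 0.221]
orientation: [-1.57, 0.067, -0.075]
contact_force: [1.8, 0.4, 7.3]
grip_width: 0.672
```

```bash
python3 - <<'E'
from h import *
show()
E
```

```text
t 9.10 tcp [0.476  0.0291 0.221 ] psi 84.82 down [ 0.005 -0.    -1.   ] F [1.84 0.37 7.33] M [ 0.24 -0.13  0.04] w 0.672 q [ -6.  29. 108.   0.  43. -91.]
```

Call:
play_rows(
  rows=[
    [0,-0.01,0,0,0,0,1],
    [0,-0.012,0,0,0,0,1],
    [0,-0.01,0,0,0,0,1],
    [0,0,0,0,0,0,1],
    [0,0,0,0,0,0,1],
  ],
)

```text
time: 9.52
tcp_pos: [0.4748, 0.0292, 0.2514]
orientation: [-1.57, 0.07, -0.071]
contact_force: [0.0, 1.1, -5.7]
grip_width: 0.672
```

Call:
play_rows(
  rows=[
    [0,0,0,0,0,0,1],
    [0,0,0,0,0,0,1],
  ],
)

```text
time: 9.68
tcp_pos: [0.4747, 0.0292, 0.2505]
orientation: [-1.569, 0.072, -0.07]
contact_force: [0.3, 0.4, -6.0]
grip_width: 0.671
```

```bash
python3 - <<'E'
from h import *
show()
s,_,p=state();x,y,_=s["tcp_pos"]
plan([(x,y,.365,p),(.5497,-.235,.365,88.2)],1)
E
```

```text
t 9.68 tcp [0.4747 0.0292 0.2505] psi 84.83 down [-0.002  0.    -1.   ] F [ 0.25  0.44 -6.04] M [ 0.    0.   -0.09] w 0.671 q [ -6.  26. 106.   0.  48. -91.]
rows:
[-0.0001, -0.0382, 0.0, -0.0, 0.0, -0.0, 1]
[-0.0, -0.0382, 0.0, -0.0, 0.0, -0.0, 1]
[-0.0, -0.0382, 0.0, -0.0, 0.0, -0.0, 1]
--
[0.0141, 0.0, -0.0366, 0.0, -0.5, -0.0, 1]
[0.0138, 0.0, -0.0367, 0.0, -0.5, -0.0, 1]
[0.0135, 0.0, -0.0369, 0.0, -0.5, -0.0, 1]
[0.0131, 0.0, -0.037, 0.0, -0.5, -0.0, 1]
[0.0128, 0.0, -0.0371, 0.0, -0.5, -0.0, 1]
[0.0125, 0.0, -0.0372, 0.0, -0.5, -0.0, 1]
[0.0122, 0.0, -0.0373, 0.0, -0.5, -0.0, 1]
--
```

Force of −6 N: this is the full tub. I carry it to the stand, more slowly.

Call:
play_rows(
  rows=[
    [0,-0.038,0,0,0,0,1],
    [0,-0.038,0,0,0,0,1],
    [0,-0.038,0,0,0,0,1],
    [0.014,0,-0.0365,0,-0.5,0,1],
    [0.014,0,-0.0365,0,-0.5,0,1],
  ],
)

```text
time: 10.1
tcp_pos: [0.497, -0.0454, 0.3674]
orientation: [-1.571, 0.05, -0.057]
contact_force: [-0.2, 0.3, -5.8]
grip_width: 0.672
```

Call:
play_rows(
  rows=[
    [0.0135,0,-0.037,0,-0.5,0,1],
    [0.013,0,-0.037,0,-0.5,0,1],
    [0.013,0,-0.037,0,-0.5,0,1],
    [0.0125,0,-0.037,0,-0.5,0,1],
    [0.012,0,-0.0375,0,-0.5,0,1],
  ],
)

```text
time: 10.52
tcp_pos: [0.5504, -0.2366, 0.3639]
orientation: [-1.569, 0.024, -0.021]
contact_force: [0.7, 1.0, -5.1]
grip_width: 0.669
```

Call:
play_rows(
  rows=[
    [0,0,0,0,0,0,1],
    [0,0,0,0,0,0,1],
    [0,0,0,0,0,0,1],
    [0,0,0,0,0,0,1],
  ],
)

```text
time: 10.85
tcp_pos: [0.5501, -0.2337, 0.3645]
orientation: [-1.569, 0.023, -0.021]
contact_force: [0.3, 0.5, -4.6]
grip_width: 0.674
```

```bash
python3 - <<'E'
from h import *
from cell import *
show()
for n in("top","scene"):
    d=snapshot(n);np.savez(n+"5.npz",**d);P=cloud(d);hsv=cv2.cvtColor(d["img"],cv2.COLOR_BGR2HSV)
    u,v=(328,213) if n=="top" else (242,197)
    c=d["img"][v-50:v+50,u-50:u+50];cv2.imwrite(f"pics/{n}5.png",cv2.resize(c,(400,400),interpolation=cv2.INTER_CUBIC))
plan([(.549,-.235,.27,88.2)],1)
E
python3 -c "
import cv2,numpy as np
cv2.imwrite('pics/b5.png',np.hstack([cv2.imread('pics/top5.png'),cv2.imread('pics/scene5.png')]))"
```

```text
t 10.85 tcp [ 0.5501 -0.2337  0.3645] psi 88.38 down [-0.002  0.001 -1.   ] F [ 0.26  0.5  -4.64] M [ 0.04 -0.05  0.02] w 0.674 q [ -30.   29.   79.    0.   72. -119.]
rows:
[-0.0004, 0.0317, -0.0005, -0.0, 0.1, -0.0, 1]
[-0.0004, 0.0317, -0.0005, -0.0, 0.1, -0.0, 1]
[-0.0004, 0.0317, -0.0005, -0.0, 0.1, -0.0, 1]
--
```

View pics/b5.png

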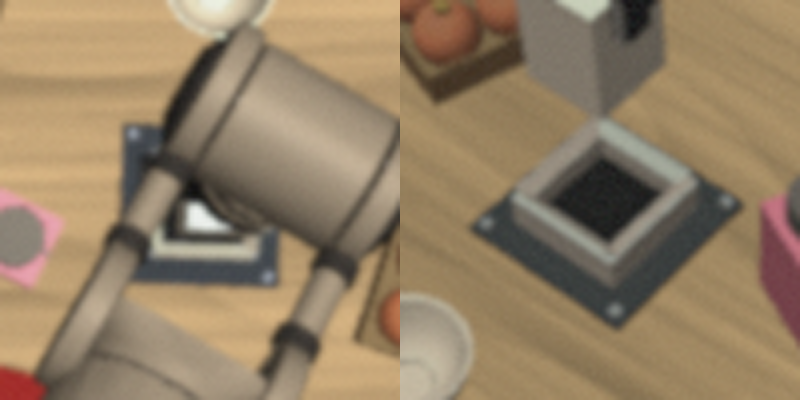

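The tub hangs over the pocket (scene crop). I go down to just above the lips.

Call:
play_rows(
  rows=[
    [-0.001,0.032,-0.0015,0,0,0,1],
    [0,0.032,0,0,0,0,1],
    [0,0.025,0,0,0,0,1],
    [0,0.008,0,0,0,0,1],
    [0,0,0,0,0,0,1],
  ],
)

```text
time: 11.37
tcp_pos: [0.5488, -0.2351, 0.2662]
orientation: [-1.568, 0.025, -0.019]
contact_force: [-0.7, -0.5, -6.1]
grip_width: 0.669
```

```bash
python3 - <<'E'
from h import *
from cell import *
show()
d=snapshot("scene");np.savez("scene6.npz",**d)
c=d["img"][110:230,180:300];cv2.imwrite("pics/scene6.png",cv2.resize(c,(600,600),interpolation=cv2.INTER_CUBIC))
P=cloud(d);hsv=cv2.cvtColor(d["img"],cv2.COLOR_BGR2HSV)
m=(hsv[...,1]<70)&(P[...,2]>.055)&(P[...,2]<.10)&(np.hypot(P[...,0]-.55,P[...,1]+.235)<.05)
p=P[m];r=cv2.minAreaRect((p[:,:2]*1000).astype(np.float32));print(m.sum(),r)
E
```

```text
t 11.37 tcp [ 0.5488 -0.2351  0.2662] psi 88.39 down [-0.004  0.003 -1.   ] F [-0.73 -0.54 -6.07] M [ 0.01 -0.02 -0.01] w 0.669 q [ -31.   35.   86.    0.   60. -119.]
333 ((561.4353637695312, -220.0745391845703), (42.67881393432617, 80.64910888671875), 42.707130432128906)
```

View pics/scene6.png

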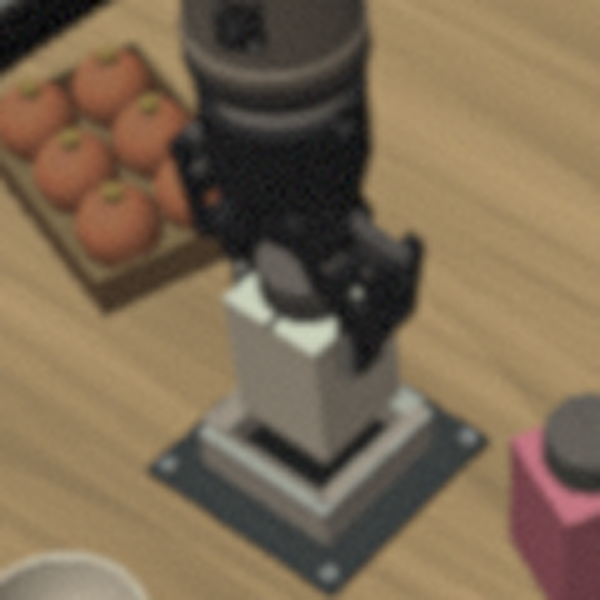

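The tub sits squarely over the pocket (px ~320,400 in the crop), so I lower it in.

Call:
play_rows(
  rows=[
    [0,0.008,0,0,0,0,1],
    [0,0.008,0,0,0,0,1],
    [0,0.007,0,0,0,0,1],
    [0,0.005,0,0,0,0,1],
    [0,0,0,0,0,0,1],
  ],
)

```text
time: 11.83
tcp_pos: [0.549, -0.2361, 0.239]
orientation: [-1.57, 0.024, -0.022]
contact_force: [-0.2, 0.4, -5.9]
grip_width: 0.67
```

Call:
play_rows(
  rows=[
    [0,0.004,0,0,0,0,1],
    [0,0.003,0,0,0,0,1],
    [0,0.001,0,0,0,0,1],
    [0,0,0,0,0,0,1],
    [0,0,0,0,0,0,1],
  ],
)

```text
time: 12.25
tcp_pos: [0.5495, -0.2364, 0.2326]
orientation: [-1.571, 0.022, -0.024]
contact_force: [1.0, 0.1, -3.4]
grip_width: 0.67
```

```bash
python3 - <<'E'
from h import *
show()
E
```

```text
t 12.25 tcp [ 0.5495 -0.2364  0.2326] psi 88.33 down [ 0.001 -0.    -1.   ] F [ 0.97  0.11 -3.4 ] M [-0.03 -0.07 -0.06] w 0.670 q [ -31.   37.   87.    0.   55. -119.]
```

Call:
play_rows(
  rows=[
    [0,0.002,0,0,0,0,1],
    [0,0.002,0,0,0,0,1],
    [0,0,0,0,0,0,1],
    [0,0,0,0,0,0,1],
  ],
)

```text
time: 12.58
tcp_pos: [0.5495, -0.2363, 0.229]
orientation: [-1.571, 0.022, -0.024]
contact_force: [-1.5, 0.1, 4.5]
grip_width: 0.666
```

```bash
python3 - <<'E'
from h import *
show()
E
```

```text
t 12.58 tcp [ 0.5495 -0.2363  0.229 ] psi 88.33 down [ 0.001 -0.001 -1.   ] F [-1.51  0.09  4.52] M [0.14 0.13 0.01] w 0.666 q [ -31.   38.   87.    0.   55. -119.]
```

Call:
play_rows(
  rows=[
    [0,0,0,0,0,0,0.6],
    [0,0,0,0,0,0,0],
    [0,0,0,0,0,0,0],
    [0,0,0,0,0,0,0],
    [0,0,0,0,0,0,0],
  ],
)

```text
time: 13.0
tcp_pos: [0.5493, -0.2362, 0.2279]
orientation: [-1.57, 0.023, -0.023]
contact_force: [-0.4, 0.1, -0.3]
grip_width: 0.999
```

```bash
python3 - <<'E'
from h import *
show()
s,_,p=state();x,y,z=s["tcp_pos"]
plan([(x,y,z+.09,p)],0)
E
```

```text
t 13.00 tcp [ 0.5493 -0.2362  0.2279] psi 88.34 down [-0.  0. -1.] F [-0.37  0.11 -0.35] M [-0.03 -0.07  0.04] w 0.999 q [ -31.   38.   87.    0.   55. -119.]
rows:
[-0.0, -0.03, 0.0, -0.0, 0.0, -0.0, 0]
[-0.0, -0.03, 0.0, -0.0, 0.0, -0.0, 0]
[-0.0, -0.03, 0.0, -0.0, 0.0, -0.0, 0]
--
```

Call:
play_rows(
  rows=[
    [0,-0.03,0,0,0,0,0],
    [0,-0.035,0,0,0,0,0],
    [0,-0.035,0,0,0,0,0],
    [0,0,0,0,0,0,0],
    [0,0,0,0,0,0,0],
  ],
)

```text
time: 13.42
tcp_pos: [0.5497, -0.2364, 0.3304]
orientation: [-1.573, 0.019, -0.026]
contact_force: [0.6, -0.1, -0.6]
grip_width: 1.002
```

```bash
python3 - <<'E'
from h import *
from cell import *
show()
d=snapshot("wrist");cv2.imwrite("pics/w7.png",d["img"])
np.savez("wrist7.npz",**d)
P=cloud(d);near=np.hypot(P[...,0]-.55,P[...,1]+.235)<.05
for lo,hi in [(.103,.13),(.082,.098),(.025,.045)]:
    m=near&(P[...,2]>lo)&(P[...,2]<hi);p=P[m]
    print(m.sum(),np.round(p.mean(0),4),np.round(np.median(p[:,2]),4),cv2.minAreaRect((p[:,:2]*1000).astype(np.float32)))
s=snapshot("scene");cv2.imwrite("pics/s7.png",s["img"])
E
```

```text
t 13.42 tcp [ 0.5497 -0.2364  0.3304] psi 88.34 down [ 0.004 -0.002 -1.   ] F [ 0.55 -0.07 -0.61] M [ 0.02 -0.02  0.01] w 1.002 q [ -31.   31.   82.    0.   67. -119.]
3804 [ 0.5437 -0.2355  0.1155] 0.116 ((545.5525512695312, -235.46102905273438), (47.01962661743164, 46.376731872558594), 77.67919921875)
2328 [ 0.5337 -0.2354  0.0918] 0.0921 ((546.2916259765625, -235.6837615966797), (58.213775634765625, 58.64196014404297), 88.20890045166016)
2045 [ 0.529  -0.232   0.0353] 0.036 ((544.2855224609375, -234.5958709716797), (87.13381958007812, 77.49028778076172), 87.96491241455078)
```

View pics/w7.png

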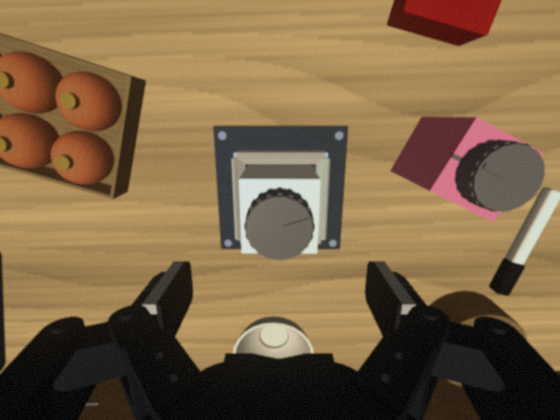

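The tub stands in the pocket: lid top at z 0.116, so its underside is at 8 mm and the platform is sunk. The rib points to about 106° (px 279→310), so about 108° is left to turn. Now I grip the lid.

Call:
play_rows(
  rows=[
    [0,0.025,0,0,0,0,0],
    [0,0.02,0,0,0,0,0],
    [0,0.012,0,0,0,0,0],
    [0,0.005,0,0,0,0,0],
    [0,0,0,0,0,0,0],
  ],
)

```text
time: 13.93
tcp_pos: [0.5487, -0.2359, 0.2634]
orientation: [-1.568, 0.027, -0.019]
contact_force: [-0.0, -0.3, 0.2]
grip_width: 1.0
```

Call:
play_rows(
  rows=[
    [0,0,0,0,0,0,1],
    [0,0,0,0,0,0,1],
    [0,0,0,0,0,0,1],
    [0,0,0,0,0,0,1],
    [0,0,0,0,0,0,1],
  ],
  squeeze=40,
)

```text
time: 14.35
tcp_pos: [0.5495, -0.2364, 0.2673]
orientation: [-1.572, 0.021, -0.024]
contact_force: [-0.6, 0.3, 4.2]
grip_width: 0.523
```

Call:
play_rows(
  rows=[
    [0,0,0,0,0,0,1],
    [0,0,0,0,0,0,1],
  ],
)

```text
time: 14.52
tcp_pos: [0.5495, -0.2364, 0.2673]
orientation: [-1.572, 0.021, -0.024]
contact_force: [-0.1, -0.9, 6.7]
grip_width: 0.519
```

```bash
python3 - <<'E'
from h import *
from cell import *
show()
s=snapshot("scene");cv2.imwrite("pics/s8.png",cv2.resize(s["img"][110:230,180:300],(600,600),interpolation=cv2.INTER_CUBIC))
E
```

```text
t 14.52 tcp [ 0.5495 -0.2364  0.2673] psi 88.33 down [ 0.002 -0.001 -1.   ] F [-0.07 -0.94  6.67] M [-0.06  0.11 -0.03] w 0.519 q [ -31.   35.   86.    0.   60. -119.]
```

View pics/s8.png

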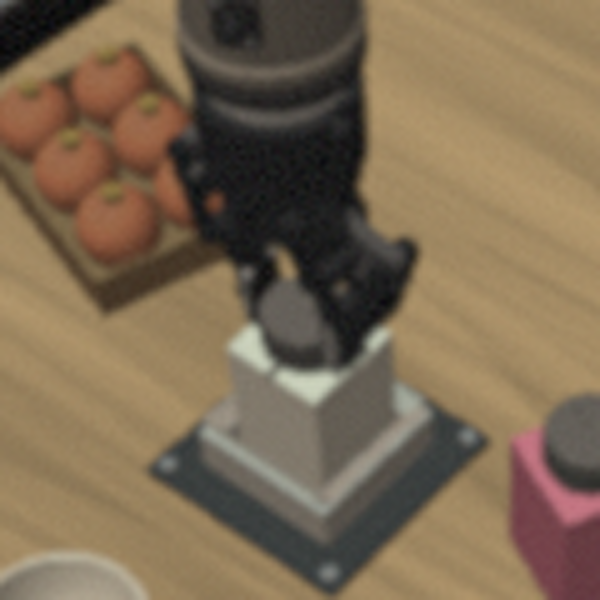

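The lid is held (crop ~300,320). I turn it clockwise.

Call:
play_rows(
  rows=[
    [0,0,0,0,3,0,1],
    [0,0,0,0,5,0,1],
    [0,0,0,0,6,0,1],
    [0,0,0,0,6,0,1],
    [0,0,0,0,6,0,1],
  ],
)

```text
time: 14.98
tcp_pos: [0.5494, -0.2369, 0.2673]
orientation: [-1.539, 0.381, -0.384]
contact_force: [-1.8, -2.9, 5.8]
grip_width: 0.523
```

```bash
python3 - <<'E'
from h import *
show()
E
```

```text
t 14.98 tcp [ 0.5494 -0.2369  0.2673] psi 62.06 down [ 0.001 -0.002 -1.   ] F [-1.78 -2.88  5.81] M [-0.59  0.35  0.1 ] w 0.523 q [-31.  35.  85.  -0.  60. -93.]
```

Call:
play_rows(
  rows=[
    [0,0,0,0,6,0,1],
    [0,0,0,0,6,0,1],
    [0,0,0,0,6,0,1],
    [0,0,0,0,6,0,1],
    [0,0,0,0,6,0,1],
  ],
)

```text
time: 15.4
tcp_pos: [0.5491, -0.237, 0.2672]
orientation: [-1.425, 0.787, -0.789]
contact_force: [-4.2, -3.0, 6.6]
grip_width: 0.524
```

```bash
python3 - <<'E'
from h import *
show()
E
```

```text
t 15.40 tcp [ 0.5491 -0.237   0.2672] psi 32.06 down [ 0.    -0.002 -1.   ] F [-4.17 -3.02  6.62] M [-0.6   0.69  0.13] w 0.524 q [-31.  35.  86.  -0.  60. -63.]
```

Call:
play_rows(
  rows=[
    [0,0,0,0,6,0,1],
    [0,0,0,0,6,0,1],
    [0,0,0,0,6,0,1],
    [0,0,0,0,6,0,1],
    [0,0,0,0,6,0,1],
  ],
)

```text
time: 15.82
tcp_pos: [0.5487, -0.2369, 0.2672]
orientation: [-1.228, 1.183, -1.183]
contact_force: [-6.2, -3.9, 8.3]
grip_width: 0.523
```

```bash
python3 - <<'E'
from h import *
show()
E
```

```text
t 15.82 tcp [ 0.5487 -0.2369  0.2672] psi 2.06 down [-0.001 -0.002 -1.   ] F [-6.16 -3.85  8.29] M [-0.47  1.19  0.17] w 0.523 q [-31.  35.  86.  -0.  60. -33.]
```

Call:
play_rows(
  rows=[
    [0,0,0,0,5,0,1],
    [0,0,0,0,5,0,1],
    [0,0,0,0,4,0,1],
    [0,0,0,0,3,0,1],
    [0,0,0,0,2,0,1],
  ],
)

```text
time: 16.23
tcp_pos: [0.5484, -0.2368, 0.2672]
orientation: [-1.059, 1.423, -1.422]
contact_force: [-7.6, -2.7, 10.1]
grip_width: 0.523
```

```bash
python3 - <<'E'
from h import *
show()
E
```

```text
t 16.23 tcp [ 0.5484 -0.2368  0.2672] psi -16.80 down [-0.002 -0.001 -1.   ] F [-7.62 -2.74 10.11] M [-0.28  1.55  0.11] w 0.523 q [-31.  35.  86.  -0.  60. -14.]
```

Call:
play_rows(
  rows=[
    [0,0,0,0,2,0,1],
    [0,0,0,0,2,0,1],
    [0,0,0,0,2,0,1],
    [0,0,0,0,0,0,1],
  ],
)

```text
time: 16.57
tcp_pos: [0.5483, -0.2367, 0.2673]
orientation: [-0.997, 1.497, -1.496]
contact_force: [-8.3, -2.1, 11.2]
grip_width: 0.522
```

```bash
python3 - <<'E'
from h import *
show()
E
```

```text
t 16.57 tcp [ 0.5483 -0.2367  0.2673] psi -22.76 down [-0.003 -0.001 -1.   ] F [-8.29 -2.09 11.24] M [-0.2   1.53  0.01] w 0.522 q [-31.  35.  86.  -0.  60.  -8.]
```

Call:
play_rows(
  rows=[
    [0,0,0,0,2,0,1],
    [0,0,0,0,2,0,1],
    [0,0,0,0,2,0,1],
    [0,0,0,0,2,0,1],
    [0,0,0,0,0,0,1],
  ],
)

```text
time: 16.98
tcp_pos: [0.5487, -0.2368, 0.2672]
orientation: [-0.909, 1.591, -1.593]
contact_force: [-5.9, -3.0, 8.1]
grip_width: 0.526
```

```bash
python3 - <<'E'
from h import *
from cell import *
show()
d=snapshot("wrist");cv2.imwrite("pics/w9.png",d["img"])
s=snapshot("scene");cv2.imwrite("pics/s9.png",cv2.resize(s["img"][110:230,180:300],(600,600),interpolation=cv2.INTER_CUBIC))
E
```

```text
t 16.98 tcp [ 0.5487 -0.2368  0.2672] psi -30.62 down [-0.001 -0.002 -1.   ] F [-5.92 -3.03  8.05] M [-0.37  1.03  1.04] w 0.526 q [-31.  35.  86.  -0.  60.   0.]
```

View pics/s9.png

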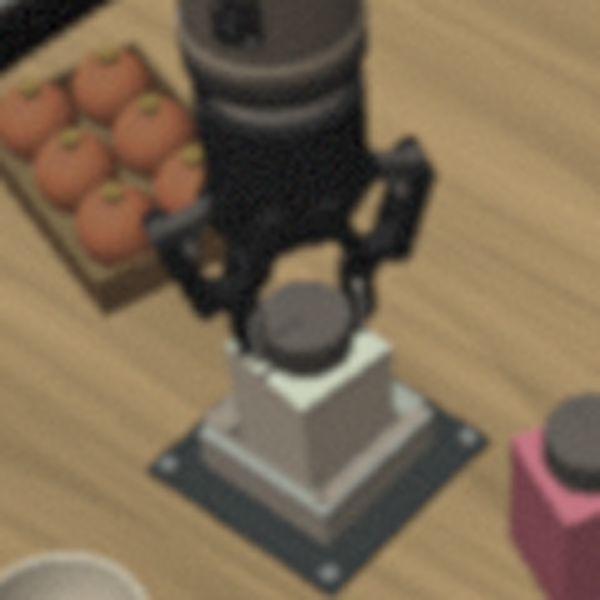

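View pics/w9.png

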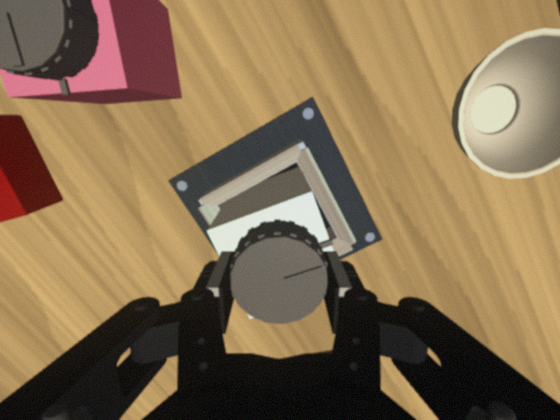

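The moment jumped to 1.04 N m, the hard stop. The rib (px 285→323) points towards the shoulder mark. I release and retreat.

Call:
play_rows(
  rows=[
    [0,0,0,0,0,0,1],
    [0,0,0,0,0,0,0],
    [0,0,0,0,0,0,0],
    [0,0,0,0,0,0,0],
    [0,0,0,0,0,0,0],
  ],
)

```text
time: 17.5
tcp_pos: [0.5493, -0.2361, 0.2659]
orientation: [-0.906, 1.592, -1.591]
contact_force: [0.3, -0.2, 0.3]
grip_width: 0.999
```

Call:
play_rows(
  rows=[
    [0,-0.02,0,0,0,0,0],
    [0,-0.03,0,0,0,0,0],
    [0,-0.03,0,0,0,0,0],
    [0,-0.015,0,0,0,0,0],
    [0,0,0,0,0,0,0],
  ],
)

```text
time: 17.92
tcp_pos: [0.55, -0.2365, 0.3654]
orientation: [-0.902, 1.584, -1.596]
contact_force: [0.6, -0.6, 0.9]
grip_width: 1.001
```

```bash
python3 - <<'E'
from h import *
from cell import *
show()
d=snapshot("wrist");np.savez("wrist10.npz",**d);cv2.imwrite("pics/w10.png",cv2.resize(d["img"][100:340,140:460],(800,600),interpolation=cv2.INTER_CUBIC))
P=cloud(d);near=np.hypot(P[...,0]-.55,P[...,1]+.235)<.05
for lo,hi in [(.103,.13),(.082,.098)]:
    m=near&(P[...,2]>lo)&(P[...,2]<hi);p=P[m]
    print(m.sum(),np.round(np.median(p[:,2]),4),cv2.minAreaRect((p[:,:2]*1000).astype(np.float32)))
E
```

```text
t 17.92 tcp [ 0.55   -0.2365  0.3654] psi -30.66 down [ 0.007 -0.004 -1.   ] F [ 0.64 -0.6   0.92] M [ 0.02 -0.01 -0.05] w 1.001 q [-31.  29.  79.   0.  72.   0.]
2772 0.116 ((549.1080322265625, -234.0155029296875), (46.54343795776367, 47.26565933227539), 66.5322494506836)
1753 0.092 ((549.1433715820312, -234.68081665039062), (58.7862434387207, 59.02949523925781), 80.55890655517578)
```

View pics/w10.png

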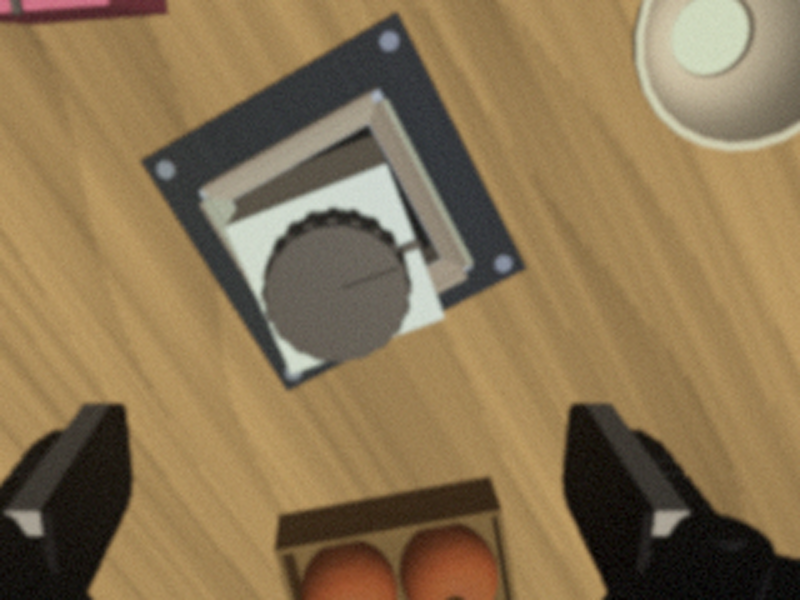

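```bash
python3 - <<'E'
from h import *
from cell import *
d=dict(np.load("wrist10.npz"))
f=lambda u,v,z:ray(d,140+u/2.5,100+v/2.5,z)
a,b=f(343,288,.116),f(397,268,.116);m=f(410,246,.092)
c=np.array([.5491,-.2343])
print("rib",np.degrees(np.arctan2(*(b-a)[1::-1])),"mark",np.degrees(np.arctan2(*(m[:2]-c)[::-1])),a,b,m)
t=snapshot("scene");P=cloud(t);hsv=cv2.cvtColor(t["img"],cv2.COLOR_BGR2HSV)
for q in [(.6527,.169),(.4585,.302),(.55,-.235)]:
  for lo,hi in [(.098,.112),(.078,.09)]:
    k=(np.hypot(P[...,0]-q[0],P[...,1]-q[1])<.06)&(P[...,2]>lo)&(P[...,2]<hi)&(hsv[...,1]<70)
    p=P[k];print(q,k.sum(),np.round(p[:,2].mean(),4),[np.round(x,1) for x in cv2.minAreaRect((p[:,:2]*1000).astype(np.float32))])
cv2.imwrite("pics/s11.png",t["img"])
cv2.imwrite("pics/s11z.png",np.hstack([cv2.resize(t["img"][v-30:v+30,u-30:u+30],(260,260),interpolation=cv2.INTER_CUBIC) for u,v in [(362,305),(461,275),(242,180)]]))
E
```

```text
rib -9.520892294535436 mark -11.155579861955061 [ 0.55185214 -0.23373408  0.116     ] [ 0.56943344 -0.23668277  0.116     ] [ 0.57497357 -0.23940226  0.092     ]
(0.6527, 0.169) 428 0.107 [array([652.9, 169.5]), array([46.5, 45.8]), np.float64(18.1)]
(0.6527, 0.169) 342 0.0836 [array([651.8, 168.9]), array([59., 60.]), np.float64(70.6)]
(0.4585, 0.302) 378 0.1066 [array([459.5, 304.6]), array([44.5, 45.3]), np.float64(37.9)]
(0.4585, 0.302) 314 0.0834 [array([457.3, 304.3]), array([57.7, 60.5]), np.float64(85.3)]
(0.55, -0.235) 75 0.1056 [array([ 559.7, -226.4]), array([23.8, 46.3]), np.float64(42.6)]
(0.55, -0.235) 117 0.0846 [array([ 550.6, -235. ]), array([60.5, 58.7]), np.float64(79.8)]
```

View pics/s11.png

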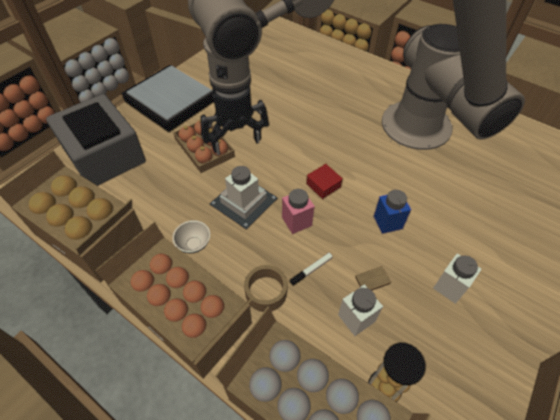

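View pics/s11z.png

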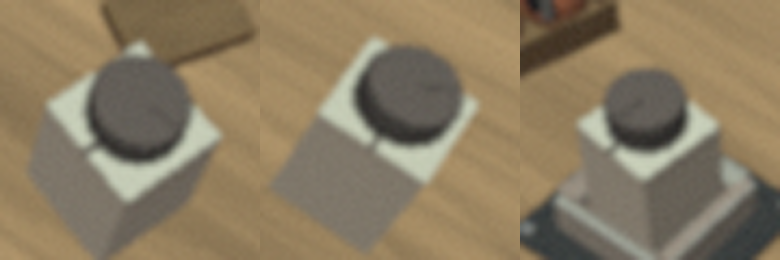

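The rib stands at −9.5° and the tub's axis at about −9.5°, so the lid is home. The tub's underside is at 8 mm, and the empty tubs are upright within 3 mm of where they started. I hand in.

```bash
python3 -c "
from cell import *
print(finish_job())"
```

```text
the job is handed in; nothing more can be done
None
```

I found the full tub by weight, stood it in the capping stand's pocket, screwed its lid home to the stop, let go and handed the job in at about 18 s.

**Weighing:** The tubs at about (0.459, 0.302) and (0.653, 0.168) each weighed about 1–2 N, so they are empty, and I set them back. The one at (0.476, 0.029) weighed about 6 N.

**Lid:** I turned the lid about 119° clockwise in one grip, until the moment jumped from about 0.1 to 1.0 N m at the stop.

**Last checks on the full tub:**
- It stands within about 1 mm of the pocket's middle.
- The lid top is at z = 0.116, so the underside is at 8 mm and the platform is on its stop.
- The rib is within about 2° of both the tub's axis and the shoulder mark.

**The rest of the bench:** Both empty tubs are upright within about 3 mm of where they started, and their lids still look loose. The bystanders look unmoved in the last picture; I did not measure them. The gripper was clear of everything.

**Off-nominal:**
- Tightening against the stop left the tub twisted about 8° in the pocket, against its walls. It still sits fully down and level.
- The wrist camera read the tub's position about 3 mm low in x on one look, then agreed with the other views on the next.
- Setting the first empty tub down pressed it briefly with about 20 N.

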